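Refit the keyed runner of a stall's grain mill

TASK

Refit the grinding runner (dark disc with a white grip block) on the bench mill at this dry-goods stall: take it from the blue tray, thread it over the mill's spindle and turn it there, pressing only lightly, until its inner tabs find the keyways and it drops fully home, flat on the seat; then let go. Never force or slam it, and leave everything else where it stands.

Things in the scene. Friction and masses are not known exactly. Their poses are not given: they have to be found in the camera images.
- runner: Runner, 0.25 to 0.5 kg, lying flat in the tray: dark steel disc 90 mm across and 16 mm thick with a white grip block on top. Origin: centre of the underside, z up, x along the line of its tabs (two red marks on the disc's top). A hole goes right through: 28 mm round in the disc, 18 mm square in the block. A half turn about z makes no difference.
- grip (a point): A point in the runner's grip block, on its axis, 38 mm above the runner's underside; axes as the runner's. The block is 44 mm long (x), 36 mm wide (y) and reaches from 16 to 46 mm above the underside; pinch it across its 36 mm flats (along y).
- tab (a point): Underside of one of the runner's two steel tabs, 12 mm from its axis on +x; the other is opposite, on -x. They stand inwards in the disc's hole, flush with the underside, 6.8 mm wide and 10 mm high, 19 mm apart.
- mill: Green bench mill, fixed, 190 x 190 mm, 70 mm high, steel spout on its front (-x), hopper off. Origin: centre of its underside on the table, z up. On top a pale bed stone 96 mm across (top 80 mm above the table), in its middle a round seat flange 44 mm across, and on that the upright spindle (shoulder, then pin), held by its gearbox: it resists turning with 1.5 N m.
- seat (a point): Centre of the seat flange's top on the spindle's axis, 83 mm above the table; axes as the mill's. The runner's underside rests here when home.
- shoulder (a point): Centre of the spindle's keyed shoulder's top, 12 mm above the seat; axes as the mill's. Shoulder 26 mm across with two opposite upright keyways 8.5 mm wide, open at the top. The keyways' line is not measured: it points 0.1 to 1.4 rad anticlockwise (from above) of the mill's x axis. With its tabs off the keyways the runner rests on this; within about 4 degrees of them it can sink 12 mm.
- pin (a point): Tip of the spindle's plain round pin, 46 mm above the seat and 34 mm above the shoulder; axes as the mill's. 16 mm across, the last 7 mm tapered to 8 mm. It centres the runner's block before the tabs reach the shoulder.
- tray: Blue plastic tray, fixed, 160 mm (x) by 280 mm (y), rim 16 mm high, floor 5 mm thick. Origin: centre of its underside, z up. The runner and the spacer lie in its two halves (+y, -y), either way round.
- spacer: Plain aluminium ring, 84 mm across, 10 mm thick, 28 mm hole, no tabs or block; not needed. Origin: centre of the underside.
- brush: Cleaning brush, 170 mm, lying between tray and mill; not needed.
- wrench: Wrench, 160 mm, lying on the table; not needed.
- scoop: Steel scoop, 100 x 60 x 30 mm with a black handle 90 mm long; not needed. Origin: under the pan's centre.
- wafers: Stack of wrapped wafer slabs, 120 x 85 x 100 mm; not needed. Origin: centre of its underside.
There are look-alikes about, which are no part of the job. There is more than one size of the runner; the one meant has the size given above.

How it is judged:
By the outcome, as a careful person would: the job done as asked, in the order asked, and still so for the second after the job is handed in, with the robot touching nothing.
It also fails if it takes over 56 s, if anything falls off the work surface, if the arm or the gripper's body presses on something with over 40 N, if the wrist force passes 120 N, or if a joint passes its speed limit or range.

ROBOT

A 6-joint arm with a two-finger parallel gripper is mounted at the origin on the work surface. World frame = base frame: x ahead of the robot, y to its left, z up, the work surface at z = 0. Lengths are in m, angles in rad, forces in N, time in s.
With the tool pointing down it reaches from about 0.375 to 0.9 m from the base axis. Payload 3.1 kg.
Tool frame: the origin (TCP) lies on the centre line of the jaws, within the pads' length; the fingertips stand 8 mm ahead of it and the grasp point (between the pads) lies 11 mm behind it (manip.tip_extent is the distance from the TCP to the fingertips, in m); z points along the fingers, y is the direction in which the jaws open and shut (so a half turn about z gives the same grasp; the last joint's range is limited). The gripper opens to 87 mm and grips with 3 to 60 N. Pads are 19 mm wide; open, the fingers measure 117 mm over their backs; the gripper's body (75 mm by 190 mm) begins 51 mm behind the grasp point.
Start: joints at [-1.331, 0.527, 1.433, -0, 1.181, -0.178], TCP at [0.254, -0.571, 0.231] pointing down, gripper open.
Joint ranges: [-3.08, 3.08], [-0.75, 2.2], [0.22, 2.44], [-1.43, 4.57], [0, 2.65], [-2.85, 2.85]. Speed limits (rad/s): [2.79, 2.79, 3.14, 3.14, 3.14, 3.14].

INTERFACE

Orientations are given as [roll, pitch, yaw] about the fixed x, y, z axes, in that order (R = Rz(yaw) Ry(pitch) Rx(roll)).
In Python, from workcell import manip gives the robot as it stands.
- The arm moves only by the shell command python3 -m pendant 'ROWS' [FORCE]. ROWS is JSON, a list of rows, each an object with "claw": the finger opening in mm, from 0 to 87; "travel": the shift along the tool's x, y, z in units of 50 mm (1.0 is 50 mm), a list of three; "dr": the turn, a rotation vector about the tool's x, y, z in units of 8 degrees (1.0 is 8 degrees), a list of three. In form: [{"claw": claw, "travel": [tx, ty, tz], "dr": [wx, wy, wz]}, ...]. A call has 1 to 20 rows; each row shifts and turns the pose as measured when the row begins, along the tool's axes as they then stand; what a row does not reach is not made up. A row lasts 1/10 s, in which the tool goes at most 50 mm and 8.59 degrees, less where a joint would pass 70% of its speed; a pose out of reach is approached as far as the arm can. A call is refused whole if a number of a shift passes 1 or a number of a turn 1, either way. A call with a gripper value outside its range is refused whole. The fingers move at their own pace and stop on an object; FORCE is the grip in N (left out, the last holds). Time passes only in rows, so rows that do not move let the fingers close. It gives the time, the measured TCP pose, the force and the opening at its end, in the units of the state.
- manip.get_obs(): the state, without advancing time (a new reading comes with each control period).
- manip.grab_frame(name): name is "side" or "top" or "wrist"; returns the picture (400x640x3 uint8, blue, green, red); there is no depth.
- manip.camera_params(name): a dict with "fx", "fy", "cx", "cy" (pixels), "pose" (4x4, takes a point from camera to world coordinates); the wrist camera has in their place "tool_from_camera" (4x4, takes a point from camera to tool coordinates, whose origin is the TCP and whose axes are the flange's). Camera axes: x right, y down, z forward; pixel columns grow to the right and rows downward; lengths in m; the calibration is good to about 2 mm. A picture is of the moment at which its call begins: read the wrist's pose just before it. camera_params takes no time and is no camera call.
- manip.close_job(): hands the job in, once; it reports no verdict.
Trained networks look in the newest picture that a camera, given by its name, has taken for a name from the list of things; names that differ only in an ending like _2 or _b are one class to them, and where a whole thing is asked for, a point or a joint stands for the part that bears it (a point fixed in the world has none). Each returns a list of dicts, best first, with "score" (0 to 1); they miss things now and then, are a little off and sometimes report something else, mostly with a low value. They report only what shows in the picture. A call takes as long as a camera call. They do not tell look-alikes from the thing itself.
- manip.regions_of(camera, label): "region" (400x640 bool, what is visible of it) and "box" ([left, top, right, bottom] in pixels, round what is visible of it).
- manip.place_of(camera, label): "point" ([row, column] in pixels: a listed point, or the origin of a listed thing).
The state is a dict: "clock": time; "joints": joint angles; "joint_velocities": joint speeds; "joint_efforts": joint torques, N m; "eef_pos": TCP position; "ee_rot": TCP orientation; "force": force on the tool from outside, world axes, zero at the start; "moment": the same for the moment, N m; "width": finger opening in m.
Only numpy, scipy, OpenCV 4.12 (cv2) and the standard library are available. Lean on these libraries where they do the work, as an engineer would, in place of code of your own. Each camera call takes 0.05 s, during which the arm holds its last target.

## Working session

There is one attempt and no reset: what is moved stays moved. The work goes in short steps, Python scripts to look and compute and a shell command to move; the robot and the scene stay as the last step left them, time stands still between calls to the robot, and variables do not carry over. Pictures are saved under pics/ and viewed, and the job is handed in when it is done.

```bash
mkdir -p pics; ls
python3 - <<'E'
from workcell import manip
import cv2
o=manip.get_obs(); print(o)
for n in ["side","top","wrist"]:
    f=manip.grab_frame(n); cv2.imwrite(f"pics/{n}0.png",f)
    p=manip.camera_params(n); print(n,p)
print(manip.tip_extent)
E
```

```text
pics
{'clock': 0.0, 'joints': array([-1.33150808e+00,  5.28440958e-01,  1.43393175e+00, -1.50839607e-05,
        1.18142892e+00, -1.78511507e-01]), 'joint_velocities': array([ 0.00041599,  0.00059577,  0.00048228,  0.00047175,  0.00034912,
       -0.00025832]), 'joint_efforts': array([-1.89152120e-04, -4.40044320e+01, -1.76590133e+01,  6.33050082e-02,
        5.81241434e-02, -1.53144997e-04]), 'eef_pos': array([ 0.25343185, -0.5705002 ,  0.22957777]), 'ee_rot': array([-3.13941630e+00, -3.78516102e-04,  4.17805083e-01]), 'force': array([ 0.04798072,  0.09572057, -0.29427554]), 'moment': array([ 0.0081076 , -0.00120945, -0.02115126]), 'width': 0.08715751409197031}
side {'fx': 475.7461755637593, 'fy': 475.7461755637593, 'cx': 316.6800357497494, 'cy': 204.98369011184823, 'pose': array([[-0.97747383, -0.12681672,  0.16870812,  0.30677313],
       [-0.21010382,  0.66054876, -0.72078549,  1.0072158 ],
       [-0.02003229, -0.73999518, -0.6723138 ,  1.0278869 ],
       [ 0.        ,  0.        ,  0.        ,  1.        ]])}
top {'fx': 376.3032192973772, 'fy': 376.3032192973772, 'cx': 312.8922374281299, 'cy': 195.86868350237822, 'pose': array([[-0.00759957, -0.99899648,  0.04413928,  0.46787079],
       [-0.99975224,  0.008514  ,  0.02056604, -0.02499444],
       [-0.0209212 , -0.04397205, -0.99881368,  1.15588912],
       [ 0.        ,  0.        ,  0.        ,  1.        ]])}
wrist {'fx': 302.4090018949281, 'fy': 302.4090018949281, 'cx': 312.885168735325, 'cy': 198.16595847275622, 'tool_from_camera': array([[ 2.69036902e-04, -9.63052609e-01, -2.69313202e-01,
         7.36548135e-02],
       [ 9.99999744e-01,  4.37805344e-04, -5.66599574e-04,
         8.20495051e-05],
       [ 6.63571957e-04, -2.69312980e-01,  9.63052479e-01,
        -1.53942033e-01],
       [ 0.00000000e+00,  0.00000000e+00,  0.00000000e+00,
         1.00000000e+00]])}
0.008
```

View pics/top0.png

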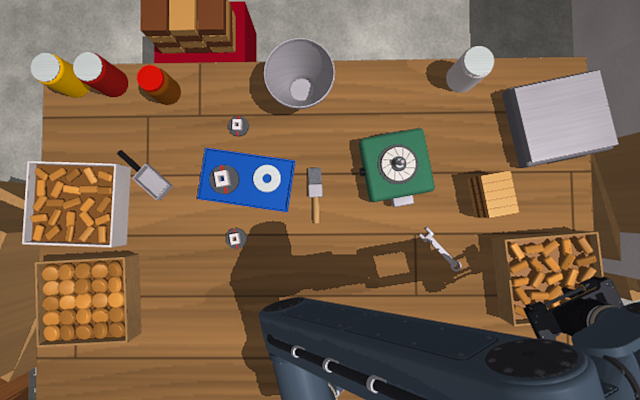

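View pics/side0.png

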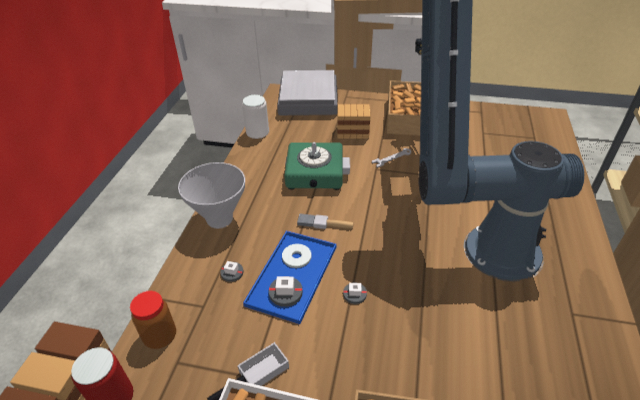

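Run:
```python
from workcell import manip
import cv2
f=manip.grab_frame("top"); cv2.imwrite("pics/top1.png",f)
for l in ["runner","grip","mill","pin","shoulder","seat","tray","spacer"]:
    print(l,[(round(d['score'],2),[round(float(x),1) for x in d['point']]) for d in manip.place_of("top",l)])
print([(round(d['score'],2),d['box']) for d in manip.regions_of("top","runner")])
f=manip.grab_frame("side")
for l in ["runner","grip","pin","shoulder","seat"]:
    print(l,[(round(d['score'],2),[round(float(x),1) for x in d['point']]) for d in manip.place_of("side",l)])
```

```text
runner [(0.56, [183.6, 223.2]), (0.55, [126.5, 237.9]), (0.27, [193.5, 484.0])]
grip [(0.86, [237.6, 234.0]), (0.8, [122.2, 235.1]), (0.61, [175.7, 221.1])]
mill [(0.96, [165.2, 392.6]), (0.46, [162.0, 400.3]), (0.37, [196.2, 486.8])]
pin [(0.7, [159.5, 401.8])]
shoulder [(0.84, [161.4, 398.4])]
seat [(0.95, [157.4, 399.8]), (0.16, [194.4, 484.0])]
tray [(0.71, [178.5, 248.0])]
spacer [(0.61, [177.6, 266.7]), (0.15, [159.2, 398.0])]
[(0.68, [226.7, 223.6, 245.7, 249.0]), (0.62, [205.7, 168.4, 241.6, 191.1]), (0.55, [226.5, 116.0, 247.1, 141.1])]
runner [(0.97, [289.6, 285.4]), (0.86, [269.3, 233.4]), (0.6, [295.3, 352.2])]
grip [(0.74, [263.8, 229.2]), (0.7, [255.2, 297.7]), (0.56, [282.7, 281.0])]
pin [(0.61, [138.3, 314.6]), (0.53, [289.7, 284.9])]
shoulder [(0.94, [151.7, 313.1])]
seat [(0.55, [152.8, 312.4])]
```

Candidates in the top picture: a large disc with a white block in the tray (col 222, row 179), and two smaller ones on the bare table at (237,126) and (235,239). The spacer is at (266,178). The tray one fits the description, so I'll check it in a crop.

```bash
cat > h.py <<'E'
from workcell import manip
import numpy as np, cv2
from scipy.spatial.transform import Rotation as R
def ray(n,px,z,obs=None):
    p=manip.camera_params(n)
    if n=="wrist":
        T=np.eye(4);T[:3,:3]=R.from_euler('xyz',obs['ee_rot']).as_matrix();T[:3,3]=obs['eef_pos'];T=T@p['tool_from_camera']
    else: T=p['pose']
    d=T[:3,:3]@np.array([(px[0]-p['cx'])/p['fx'],(px[1]-p['cy'])/p['fy'],1])
    o=T[:3,3]; return o+d*(z-o[2])/d[2]
def tri(obs_list):
    # list of (cam,(col,row),tool obs or None)
    A=np.zeros((3,3));b=np.zeros(3)
    for n,px,ob in obs_list:
        a=ray(n,px,0,ob);c=ray(n,px,.1,ob);d=(c-a)/np.linalg.norm(c-a);M=np.eye(3)-np.outer(d,d);A+=M;b+=M@a
    return np.linalg.solve(A,b)
E
python3 - <<'E'
from h import *
t=cv2.imread("pics/top1.png");s=cv2.imread("pics/side0.png")
a=cv2.resize(t[105:255,190:300],None,fx=4,fy=4,interpolation=cv2.INTER_CUBIC)[:600,:400]
b=cv2.resize(s[225:325,235:335],(400,400),interpolation=cv2.INTER_CUBIC)
c=np.zeros((600,800,3),np.uint8);c[:a.shape[0],:a.shape[1]]=a;c[:400,400:]=b
cv2.imwrite("pics/crop1.png",c)
print("grip", ray("top",(221.5,178.5),.051), ray("side",(285,279),.051))
print("tri pin",tri([("top",(401,159.5),None),("side",(314.6,138.3),None)]))
for z,px,ps in [(.129,(401,160),(314.6,138.3)),(.095,(398.4,161.4),(313.1,151.7)),(.083,(399.8,161),(312.4,152.8))]: print(z,ray("top",px,z),ray("side",ps,z))
for px in [(205.5,148),(295.5,160),(290,212),(197,198)]: print(ray("top",px,.016))
for px in [(284,237),(336,246),(299,320),(245,305)]: print(ray("side",px,.016))
E
```

```text
grip [0.57047659 0.26800195 0.051     ] [0.57279317 0.25659882 0.051     ]
tri pin [ 0.60334825 -0.24012886  0.1550421 ]
0.129 [ 0.60922083 -0.24519086  0.129     ] [ 0.60838805 -0.27739157  0.129     ]
0.095 [ 0.61000905 -0.24511197  0.095     ] [ 0.60798266 -0.24846673  0.095     ]
0.083 [ 0.61272179 -0.25159687  0.083     ] [ 0.61281987 -0.25806386  0.083     ]
[0.66806671 0.32693077 0.016     ]
[0.6281455  0.05067471 0.016     ]
[0.46989725 0.06824559 0.016     ]
[0.51474889 0.35225899 0.016     ]
[0.62591945 0.07793403 0.016     ]
[0.46891052 0.08397336 0.016     ]
[0.51424338 0.34892117 0.016     ]
[0.66169324 0.33219277 0.016     ]
```

View pics/crop1.png

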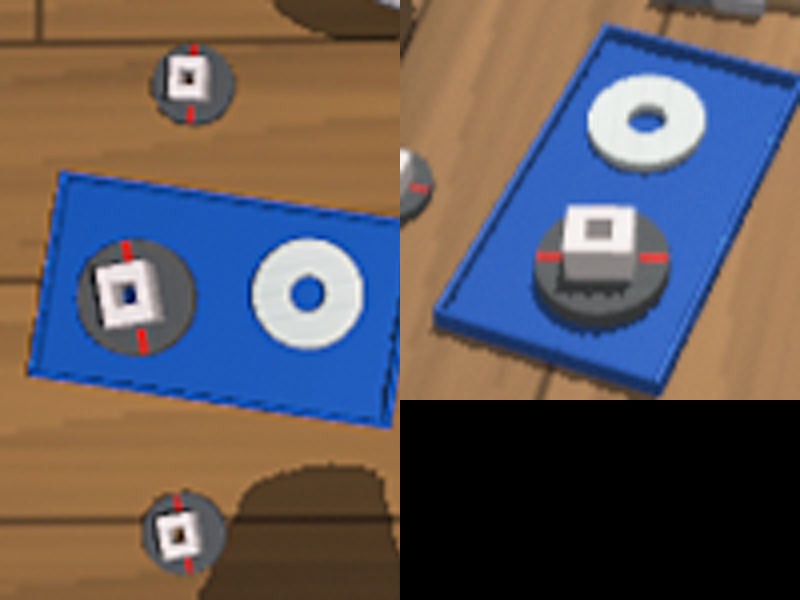

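The tray item is the full-size runner: marks at crop (126,250) and (143,342) give a yaw of about 0.18, and both loose ones are clearly smaller. First I'll view the mill's keyways with the wrist camera on the way.

```bash
cat >> h.py <<'E'
def go(p,yaw):
    o=manip.get_obs();Rm=R.from_euler('xyz',o['ee_rot'])
    d=Rm.inv().apply(np.array(p)-o['eef_pos'])/.05
    T=R.from_euler('xyz',[np.pi,0,yaw]); w=(Rm.inv()*T).as_rotvec()/np.radians(8)
    print("clock",round(o['clock'],2),"pos",o['eef_pos'].round(4),"rot",o['ee_rot'].round(4),"F",o['force'].round(2),"M",o['moment'].round(3),"w",round(o['width'],4))
    print("travel total",d.round(2),"dr total",w.round(2))
E
python3 -c "
from h import *
go([.611,-.248,.26],.418)"
```

```text
clock 0.95 pos [ 0.2536 -0.5712  0.2306] rot [3.1415 0.     0.4178] F [0.05 0.31 0.02] M [ 0.037 -0.022 -0.018] w 0.0869
travel total [ 9.16 -3.01 -0.59] dr total [ 0.  0. -0.]
```

```bash
python3 -m pendant '[{"claw":87,"travel":[0.3,-0.1,-0.3],"dr":[0,0,0]},{"claw":87,"travel":[0.7,-0.2,-0.3],"dr":[0,0,0]},{"claw":87,"travel":[0.8,-0.27,0],"dr":[0,0,0]},{"claw":87,"travel":[0.8,-0.27,0],"dr":[0,0,0]},{"claw":87,"travel":[0.8,-0.27,0],"dr":[0,0,0]},{"claw":87,"travel":[0.8,-0.27,0],"dr":[0,0,0]},{"claw":87,"travel":[0.8,-0.27,0],"dr":[0,0,0]},{"claw":87,"travel":[0.8,-0.27,0],"dr":[0,0,0]},{"claw":87,"travel":[0.8,-0.27,0],"dr":[0,0,0]},{"claw":87,"travel":[0.8,-0.27,0],"dr":[0,0,0]},{"claw":87,"travel":[0.8,-0.27,0],"dr":[0,0,0]},{"claw":87,"travel":[0.6,-0.2,0],"dr":[0,0,0]},{"claw":87,"travel":[0.3,-0.1,0],"dr":[0,0,0]},{"claw":87,"travel":[0,0,0],"dr":[0,0,0]}]'
cat >> h.py <<'E'
def wshot(name):
    o=manip.get_obs();f=manip.grab_frame("wrist");cv2.imwrite(f"pics/{name}.png",f)
    np.save("pics/o.npy",o,allow_pickle=True);return o,f
def pl(c,l,o=None,z=None):
    for d in manip.place_of(c,l):
        px=(d['point'][1],d['point'][0]);print(c,l,round(d['score'],2),np.round(px,1),ray(c,px,z,o).round(4) if z is not None else "")
E
python3 - <<'E'
from h import *
go([.611,-.248,.26],.418)
o,f=wshot("w1")
pl("wrist","pin",o,.129);pl("wrist","shoulder",o,.095);pl("wrist","seat",o,.083)
cv2.imwrite("pics/w1.png",f)
E
```

```text
clock: 2.35
eef_pos: [0.6297, -0.2261, 0.2796]
ee_rot: [3.127, -0.012, 0.42]
force: [-0.1, -0.2, -0.2]
width: 0.0868
clock 2.35 pos [ 0.6297 -0.2261  0.2796] rot [ 3.1267 -0.0119  0.4197] F [-0.1  -0.18 -0.19] M [ 0.057  0.038 -0.035] w 0.0868
travel total [-0.53  0.24  0.39] dr total [ 0.11 -0.09  0.01]
wrist pin 0.81 [321.4 215.6] [ 0.6079 -0.2481  0.129 ]
wrist shoulder 0.68 [321.7 208.3] [ 0.6066 -0.2506  0.095 ]
wrist seat 0.65 [320.9 203.4] [ 0.6087 -0.2491  0.083 ]
```

View pics/w1.png

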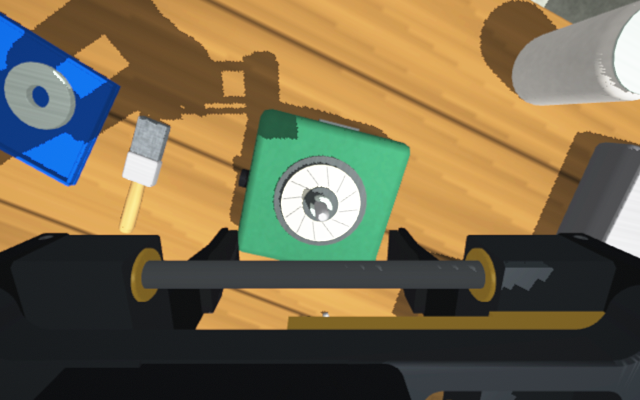

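Run:
```python
import cv2
f=cv2.imread("pics/w1.png");cv2.imwrite("pics/w1c.png",cv2.resize(f[150:250,270:370],(600,600),interpolation=cv2.INTER_CUBIC))
```

```text
(no output)
```

View pics/w1c.png

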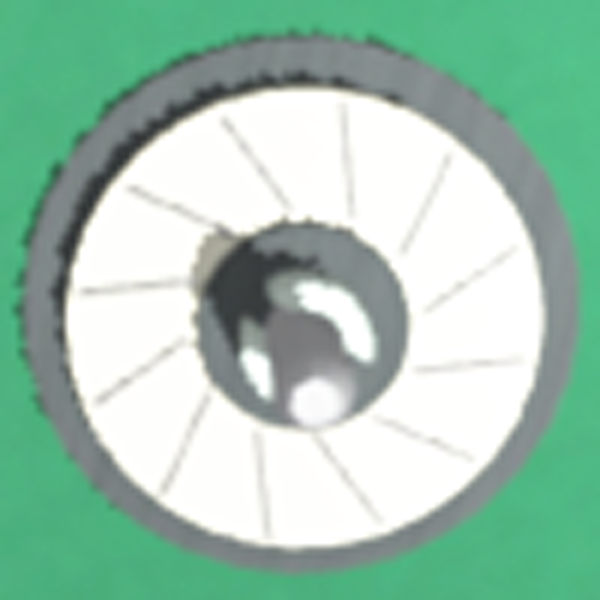

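Crescents of the shoulder top show a gap at crop (262,300), so the keyway line is at roughly 1.4 rad in world. I'll go closer with the keyway line running across the image.

```bash
python3 -m pendant '[{"claw":87,"travel":[-0.2,0.1,0.2],"dr":[0.1,-0.1,0.5]},{"claw":87,"travel":[0,0,0.2],"dr":[0,0,1]},{"claw":87,"travel":[0,0,0.2],"dr":[0,0,1]},{"claw":87,"travel":[0,0,0.2],"dr":[0,0,0.8]},{"claw":87,"travel":[0,0,0.2],"dr":[0,0,0.5]},{"claw":87,"travel":[0,0,0],"dr":[0,0,0]}]'
python3 -c "
from h import *
go([.608,-.249,.2],-.157)"
```

```text
clock: 3.15
eef_pos: [0.6119, -0.2495, 0.2283]
ee_rot: [3.138, 0.007, -0.154]
force: [-0.5, 1.1, 0.7]
width: 0.0869
clock 3.15 pos [ 0.6119 -0.2495  0.2283] rot [ 3.1381  0.0066 -0.154 ] F [-0.53  1.09  0.66] M [ 0.05   0.077 -0.004] w 0.0869
travel total [-0.07 -0.    0.57] dr total [0.03 0.05 0.02]
```

```bash
python3 -m pendant '[{"claw":87,"travel":[-0.1,0,0.3],"dr":[0,0,0]},{"claw":87,"travel":[0,0,0.25],"dr":[0,0,0]},{"claw":87,"travel":[0,0,0],"dr":[0,0,0]},{"claw":87,"travel":[0,0,0],"dr":[0,0,0]}]'
python3 - <<'E'
from h import *
go([.608,-.249,.2],-.157)
o,f=wshot("w2")
pl("wrist","pin",o,.129);pl("wrist","shoulder",o,.095);pl("wrist","seat",o,.083)
# rectify: top view at z=.095 plane around (.608,-.249), 8 px/mm
p=manip.camera_params("wrist");T=np.eye(4);T[:3,:3]=R.from_euler('xyz',o['ee_rot']).as_matrix();T[:3,3]=o['eef_pos'];T=T@p['tool_from_camera'];Ti=np.linalg.inv(T)
def rect(z,name,c=(.608,-.249),s=.060,N=600):
    u,v=np.meshgrid(np.arange(N),np.arange(N))
    X=c[0]+(N/2-v)*s/N; Y=c[1]+(N/2-u)*s/N
    P=np.stack([X,Y,np.full_like(X,z)],-1)@Ti[:3,:3].T+Ti[:3,3]
    g=cv2.remap(f,(P[...,0]/P[...,2]*p['fx']+p['cx']).astype(np.float32),(P[...,1]/P[...,2]*p['fy']+p['cy']).astype(np.float32),cv2.INTER_CUBIC)
    cv2.imwrite(f"pics/{name}.png",g)
rect(.095,"w2r")
E
```

```text
clock: 3.55
eef_pos: [0.6051, -0.2536, 0.2018]
ee_rot: [3.137, 0.005, -0.156]
force: [0.3, 0.2, 0.8]
width: 0.0871
clock 3.55 pos [ 0.6051 -0.2536  0.2018] rot [ 3.1366  0.0047 -0.1558] F [0.32 0.21 0.78] M [ 0.034  0.012 -0.012] w 0.0871
travel total [ 0.04 -0.1   0.04] dr total [0.04 0.03 0.01]
wrist pin 0.91 [306.2 208.7] [ 0.6071 -0.249   0.129 ]
wrist pin 0.21 [308.4 176.6] [ 0.6322 -0.2548  0.129 ]
wrist shoulder 0.85 [307.9 198.8] [ 0.6053 -0.2497  0.095 ]
```

View pics/w2r.png

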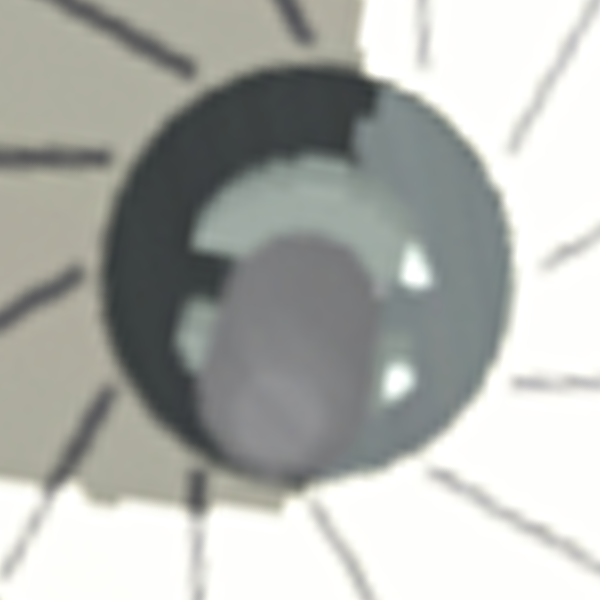

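View pics/w2.png

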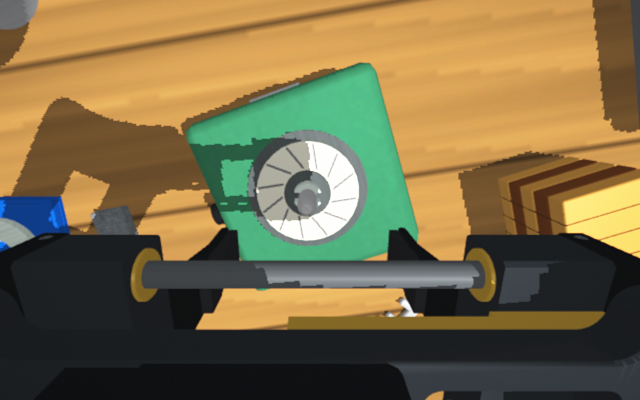

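Both keyway gaps are visible in the rectified view, at (190,272) and (418,325). That puts the keyway line at about 1.35 rad in world and the axis at about (0.6075, -0.249). Now to the tray.

```bash
python3 -m pendant '[{"claw":87,"travel":[0,0,0],"dr":[0,0,-0.6]},{"claw":87,"travel":[0,0,0],"dr":[0,0,-1]},{"claw":87,"travel":[0,0,0],"dr":[0,0,-0.8]},{"claw":87,"travel":[0,0,0],"dr":[0,0,0]}]'
python3 -c "
from h import *
go([.57,.262,.18],.18)"
```

```text
clock: 4.15
eef_pos: [0.6072, -0.253, 0.2044]
ee_rot: [3.135, 0.002, 0.194]
force: [0.2, 0.5, 0.2]
width: 0.0873
clock 4.15 pos [ 0.6072 -0.253   0.2044] rot [3.1351e+00 2.2000e-03 1.9390e-01] F [0.17 0.52 0.18] M [ 0.014 -0.026  0.022] w 0.0873
travel total [  1.26 -10.25   0.42] dr total [0.05 0.02 0.1 ]
```

```bash
python3 -m pendant '[{"claw":87,"travel":[0.05,-0.4,0],"dr":[0,0,0]},{"claw":87,"travel":[0.1,-0.8,0],"dr":[0,0,0]},{"claw":87,"travel":[0.1,-0.8,0],"dr":[0,0,0]},{"claw":87,"travel":[0.1,-0.8,0],"dr":[0,0,0]},{"claw":87,"travel":[0.1,-0.8,0],"dr":[0,0,0]},{"claw":87,"travel":[0.1,-0.8,0],"dr":[0,0,0]},{"claw":87,"travel":[0.1,-0.8,0],"dr":[0,0,0]},{"claw":87,"travel":[0.1,-0.8,0],"dr":[0,0,0]},{"claw":87,"travel":[0.1,-0.8,0],"dr":[0,0,0]},{"claw":87,"travel":[0.1,-0.8,0],"dr":[0,0,0]},{"claw":87,"travel":[0.1,-0.8,0],"dr":[0,0,0]},{"claw":87,"travel":[0.05,-0.5,0.1],"dr":[0,0,0]},{"claw":87,"travel":[0,-0.2,0.1],"dr":[0,0,0]},{"claw":87,"travel":[0,0,0],"dr":[0,0,0]},{"claw":87,"travel":[0,0,0],"dr":[0,0,0]}]'
python3 -c "
from h import *
go([.57,.262,.18],.18)"
```

```text
clock: 5.65
eef_pos: [0.5708, 0.236, 0.1946]
ee_rot: [3.138, -0.003, 0.169]
force: [-0.4, 0.0, 0.2]
width: 0.0872
clock 5.65 pos [0.5708 0.236  0.1946] rot [ 3.1377e+00 -3.0000e-03  1.6930e-01] F [-0.39  0.01  0.23] M [ 0.018  0.028 -0.037] w 0.0872
travel total [ 0.07 -0.52  0.29] dr total [ 0.03 -0.02 -0.08]
```

```bash
python3 -m pendant '[{"claw":87,"travel":[0.05,-0.3,0.2],"dr":[0,0,0]},{"claw":87,"travel":[0,-0.2,0.2],"dr":[0,0,0]},{"claw":87,"travel":[0,0,0],"dr":[0,0,0]},{"claw":87,"travel":[0,0,0],"dr":[0,0,0]}]'
cat >> h.py <<'E'
def rect(f,o,z,name,c,s=.12,N=600):
    p=manip.camera_params("wrist");T=np.eye(4);T[:3,:3]=R.from_euler('xyz',o['ee_rot']).as_matrix();T[:3,3]=o['eef_pos'];Ti=np.linalg.inv(T@p['tool_from_camera'])
    u,v=np.meshgrid(np.arange(N),np.arange(N))
    X=c[0]+(N/2-v)*s/N; Y=c[1]+(N/2-u)*s/N
    P=np.stack([X,Y,np.full_like(X,z)],-1)@Ti[:3,:3].T+Ti[:3,3]
    g=cv2.remap(f,(P[...,0]/P[...,2]*p['fx']+p['cx']).astype(np.float32),(P[...,1]/P[...,2]*p['fy']+p['cy']).astype(np.float32),cv2.INTER_CUBIC)
    cv2.imwrite(f"pics/{name}.png",g); return g
E
python3 - <<'E'
from h import *
go([.57,.262,.18],.18)
o,f=wshot("w3")
pl("wrist","runner",o,.005);pl("wrist","grip",o,.043);pl("wrist","tab",o,.005)
rect(f,o,.021,"w3r",(.57,.262)); rect(f,o,.051,"w3t",(.57,.262))
E
```

```text
clock: 6.05
eef_pos: [0.5698, 0.2593, 0.1726]
ee_rot: [3.137, -0.002, 0.163]
force: [0.4, 0.3, -0.2]
width: 0.0869
clock 6.05 pos [0.5698 0.2593 0.1726] rot [ 3.1369e+00 -2.3000e-03  1.6300e-01] F [ 0.36  0.27 -0.19] M [-0.018 -0.016 -0.058] w 0.0869
travel total [ 0.01 -0.05 -0.15] dr total [ 0.03 -0.02 -0.12]
wrist runner 0.94 [308.9 322.1] [0.3954 0.2349 0.005 ]
wrist runner 0.9 [373.8  20.9] [0.736  0.2273 0.005 ]
wrist runner 0.89 [302.8 181.3] [0.5712 0.2699 0.005 ]
wrist grip 0.9 [380.6  10.9] [0.7331 0.2286 0.043 ]
wrist grip 0.81 [301.2 185.8] [0.575 0.271 0.043]
wrist tab 0.89 [309.1 312.8] [0.4087 0.2368 0.005 ]
wrist tab 0.84 [305.  168.2] [0.5858 0.2698 0.005 ]
wrist tab 0.81 [368.2  28. ] [0.7292 0.2313 0.005 ]
wrist tab 0.73 [363.9 190.4] [0.572  0.2022 0.005 ]
```

View pics/w3r.png

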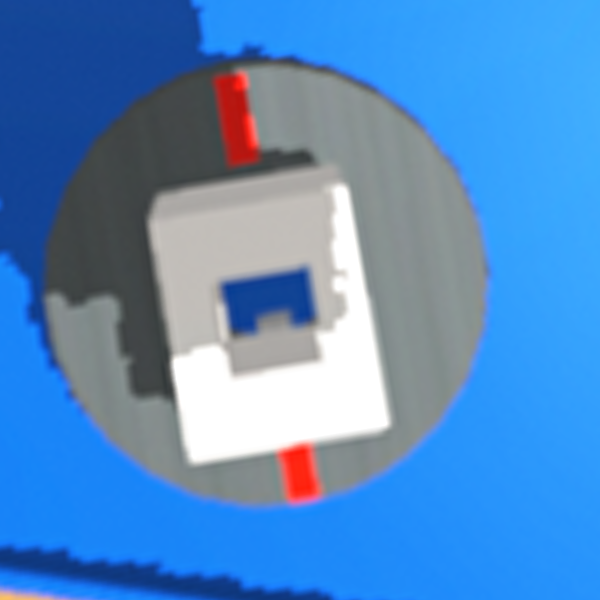

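View pics/w3t.png

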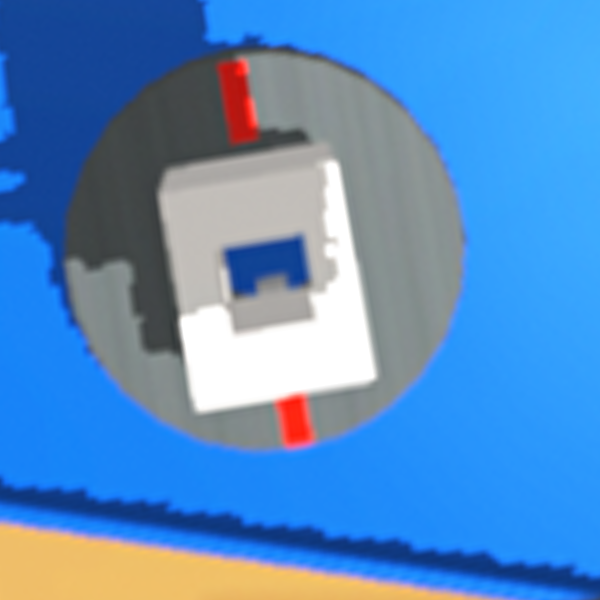

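The disc measures about 89 mm across. Its centre is (0.5734, 0.2685) and its yaw is 0.178.

```bash
python3 -c "
from h import *
go([.5734,.2685,.034],.178)"; python3 -m pendant '[{"claw":60,"travel":[0.1,-0.15,0.3],"dr":[0,0,-0.1]},{"claw":60,"travel":[0,0,0.5],"dr":[0,0,0]},{"claw":60,"travel":[0,0,0.5],"dr":[0,0,0]},{"claw":60,"travel":[0,0,0.5],"dr":[0,0,0]},{"claw":60,"travel":[0,0,0.2],"dr":[0,0,0]},{"claw":60,"travel":[0,0,0],"dr":[0,0,0]},{"claw":60,"travel":[0,0,0],"dr":[0,0,0]}]';  python3 -c "
from h import *
go([.5734,.2685,.032],.178)"
```

```text
clock 6.25 pos [0.5701 0.2592 0.1733] rot [ 3.1372 -0.0033  0.1628] F [ 0.07  0.7  -0.25] M [ 0.01  -0.01   0.004] w 0.087
travel total [ 0.09 -0.18  2.79] dr total [ 0.03 -0.02 -0.11]
clock: 6.95
eef_pos: [0.5781, 0.2693, 0.0685]
ee_rot: [3.138, -0.01, 0.179]
force: [-0.8, -0.5, 0.3]
width: 0.0603
clock 6.95 pos [0.5781 0.2693 0.0685] rot [ 3.1384 -0.0095  0.1786] F [-0.83 -0.48  0.26] M [0.03  0.014 0.04 ] w 0.0603
travel total [-0.1  -0.    0.73] dr total [ 0.02 -0.07  0.  ]
```

```bash
python3 -m pendant '[{"claw":60,"travel":[-0.1,0,0.3],"dr":[0,-0.05,0]},{"claw":60,"travel":[0,0,0.3],"dr":[0,0,0]},{"claw":60,"travel":[0,0,0],"dr":[0,0,0]},{"claw":60,"travel":[0,0,0],"dr":[0,0,0]}]';  python3 -c "
from h import *
go([.5734,.2685,.032],.178)"
```

```text
clock: 7.35
eef_pos: [0.5749, 0.269, 0.0386]
ee_rot: [3.139, -0.007, 0.179]
force: [0.3, -0.3, -0.7]
width: 0.0599
clock 7.35 pos [0.5749 0.269  0.0386] rot [ 3.1389 -0.0073  0.1788] F [ 0.32 -0.27 -0.69] M [ 0.05  -0.023 -0.041] w 0.0599
travel total [-0.03  0.    0.13] dr total [ 0.02 -0.05  0.01]
```

```bash
python3 -m pendant '[{"claw":60,"travel":[-0.03,0,0.13],"dr":[0,-0.06,0]},{"claw":60,"travel":[0,0,0],"dr":[0,0,0]},{"claw":60,"travel":[0,0,0],"dr":[0,0,0]},{"claw":30,"travel":[0,0,0],"dr":[0,0,0]},{"claw":30,"travel":[0,0,0],"dr":[0,0,0]},{"claw":30,"travel":[0,0,0],"dr":[0,0,0]},{"claw":30,"travel":[0,0,0],"dr":[0,0,0]},{"claw":30,"travel":[0,0,0],"dr":[0,0,0]},{"claw":30,"travel":[0,0,0],"dr":[0,0,0]}]' 30;  python3 -c "
from h import *
go([.5734,.2685,.032],.178)
o,f=wshot('w4')"
```

```text
clock: 8.25
eef_pos: [0.5746, 0.269, 0.0331]
ee_rot: [3.139, -0.001, 0.179]
force: [-0.3, 0.4, 0.6]
width: 0.0359
clock 8.25 pos [0.5746 0.269  0.0331] rot [ 3.1392e+00 -1.5000e-03  1.7860e-01] F [-0.35  0.45  0.6 ] M [ 0.082  0.019 -0.021] w 0.0359
travel total [-0.03  0.01  0.02] dr total [ 0.02 -0.01  0.  ]
```

View pics/w4.png

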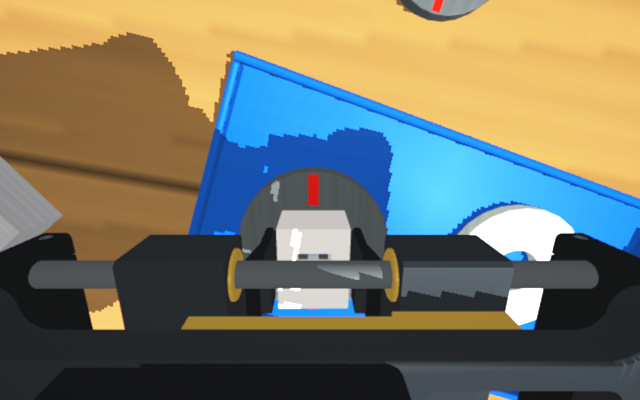

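Gripped at 35.9 mm, and the red mark is centred in the jaws at (313,190). Lifting.

```bash
python3 -m pendant '[{"claw":30,"travel":[0,0,-0.1],"dr":[0,0,0]},{"claw":30,"travel":[0,0,-0.2],"dr":[0,0,0]},{"claw":30,"travel":[0,0,-0.4],"dr":[0,0,0]},{"claw":30,"travel":[0,0,-0.6],"dr":[0,0,0]},{"claw":30,"travel":[0,0,-0.7],"dr":[0,0,0]},{"claw":30,"travel":[0,0,-0.7],"dr":[0,0,0]},{"claw":30,"travel":[0,0,-0.6],"dr":[0,0,0]},{"claw":30,"travel":[0,0,-0.2],"dr":[0,0,0]},{"claw":30,"travel":[0,0,0],"dr":[0,0,0]}]';  python3 -c "
from h import *
go([.608,-.249,.21],.178)
o,f=wshot('w5')"
```

```text
clock: 9.2
eef_pos: [0.5713, 0.2687, 0.2153]
ee_rot: [3.138, 0.006, 0.179]
force: [0.5, -0.3, -3.0]
width: 0.036
clock 9.2 pos [0.5713 0.2687 0.2153] rot [3.1385 0.0063 0.1788] F [ 0.48 -0.29 -3.03] M [-0.004 -0.004 -0.022] w 0.036
travel total [-1.12 10.32  0.14] dr total [0.02 0.05 0.01]
```

View pics/w5.png

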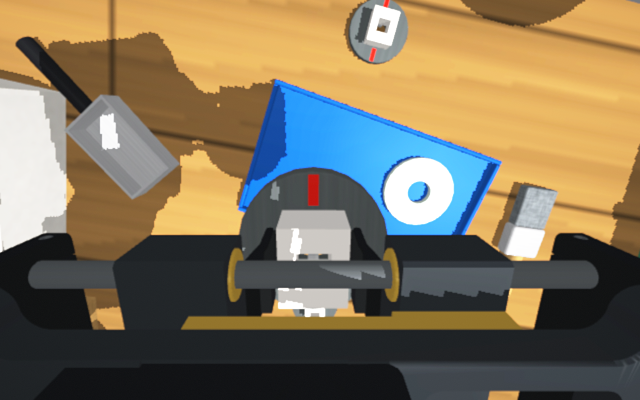

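Runner held (about 3 N). Carrying it to the mill.

```bash
python3 -m pendant '[{"claw":30,"travel":[-0.05,0.3,0],"dr":[0,-0.03,0]},{"claw":30,"travel":[-0.08,0.7,0],"dr":[0,0,0]},{"claw":30,"travel":[-0.08,0.8,0],"dr":[0,0,0]},{"claw":30,"travel":[-0.08,0.8,0],"dr":[0,0,0]},{"claw":30,"travel":[-0.08,0.8,0],"dr":[0,0,0]},{"claw":30,"travel":[-0.08,0.8,0],"dr":[0,0,0]},{"claw":30,"travel":[-0.08,0.8,0],"dr":[0,0,0]},{"claw":30,"travel":[-0.08,0.8,0],"dr":[0,0,0]},{"claw":30,"travel":[-0.08,0.8,0],"dr":[0,0,0]},{"claw":30,"travel":[-0.08,0.8,0],"dr":[0,0,0]},{"claw":30,"travel":[-0.08,0.8,0],"dr":[0,0,0]},{"claw":30,"travel":[-0.08,0.8,0],"dr":[0,0,0]},{"claw":30,"travel":[-0.08,0.6,0],"dr":[0,0,0]},{"claw":30,"travel":[0,0.2,0],"dr":[0,0,0]},{"claw":30,"travel":[0,0,0],"dr":[0,0,0]}]';  python3 -c "
from h import *
go([.608,-.249,.21],1.15)"
```

```text
clock: 10.75
eef_pos: [0.5863, -0.2521, 0.1819]
ee_rot: [-3.125, 0.072, 0.177]
force: [-0.1, 0.3, -1.8]
width: 0.0362
clock 10.75 pos [ 0.5863 -0.2521  0.1819] rot [-3.1248  0.0722  0.1772] F [-0.11  0.25 -1.81] M [ 0.008 -0.064  0.009] w 0.0362
travel total [ 0.4   0.01 -0.59] dr total [-0.36  0.42 -6.97]
```

```bash
python3 -m pendant '[{"claw":30,"travel":[0.1,0,-0.4],"dr":[-0.15,0.5,0]},{"claw":30,"travel":[0.2,0,-0.2],"dr":[0,0,-0.6]},{"claw":30,"travel":[0,0,0],"dr":[0,0,-1]},{"claw":30,"travel":[0,0,0],"dr":[0,0,-1]},{"claw":30,"travel":[0,0,0],"dr":[0,0,-1]},{"claw":30,"travel":[0,0,0],"dr":[0,0,-1]},{"claw":30,"travel":[0,0,0],"dr":[0,0,-1]},{"claw":30,"travel":[0,0,0],"dr":[0,0,-0.6]},{"claw":30,"travel":[0,0,0],"dr":[0,0,0]},{"claw":30,"travel":[0,0,0],"dr":[0,0,0]}]';  python3 -c "
from h import *
go([.608,-.249,.21],1.15)"
```

```text
clock: 11.75
eef_pos: [0.5924, -0.2279, 0.2004]
ee_rot: [-3.107, -0.004, 1.089]
force: [0.7, -0.0, -2.6]
width: 0.0356
clock 11.75 pos [ 0.5924 -0.2279  0.2004] rot [-3.1071 -0.0044  1.0894] F [ 0.7  -0.03 -2.61] M [-0.104 -0.038 -0.027] w 0.0356
travel total [-0.23  0.47 -0.21] dr total [-0.25 -0.04 -0.43]
```

```bash
python3 -m pendant '[{"claw":30,"travel":[-0.2,0.3,0],"dr":[-0.25,-0.04,-0.4]},{"claw":30,"travel":[0,0.15,0],"dr":[0,0,0]},{"claw":30,"travel":[0,0,0],"dr":[0,0,0]},{"claw":30,"travel":[0,0,0],"dr":[0,0,0]}]';  python3 -c "
from h import *
go([.608,-.2478,.19],1.15)"
```

```text
clock: 12.15
eef_pos: [0.6072, -0.2432, 0.1984]
ee_rot: [-3.137, -0.002, 1.143]
force: [-0.4, 0.1, -3.0]
width: 0.0357
clock 12.15 pos [ 0.6072 -0.2432  0.1984] rot [-3.1365e+00 -1.8000e-03  1.1429e+00] F [-0.43  0.1  -3.04] M [-0.03  -0.076  0.001] w 0.0357
travel total [-0.08  0.05  0.17] dr total [-0.04 -0.01 -0.05]
```

```bash
python3 -m pendant '[{"claw":30,"travel":[-0.1,0.06,0.2],"dr":[-0.05,0,-0.05]},{"claw":30,"travel":[0,0,0.15],"dr":[0,0,0]},{"claw":30,"travel":[0,0,0],"dr":[0,0,0]},{"claw":30,"travel":[0,0,0],"dr":[0,0,0]}]';  python3 - <<'E'
from h import *
go([.608,-.2478,.165],1.15)
o,f=wshot('w6')
t=manip.grab_frame("top");s=manip.grab_frame("side")
c=np.zeros((500,800,3),np.uint8)
c[:400,:400]=cv2.resize(t[120:200,360:440],(400,400),interpolation=cv2.INTER_CUBIC)
c[:400,400:]=cv2.resize(s[80:200,255:375],(400,400),interpolation=cv2.INTER_CUBIC)
cv2.imwrite("pics/c6.png",c)
E
```

```text
clock: 12.55
eef_pos: [0.6069, -0.2482, 0.1785]
ee_rot: [-3.141, -0.003, 1.149]
force: [0.5, 0.7, -2.1]
width: 0.0358
clock 12.55 pos [ 0.6069 -0.2482  0.1785] rot [-3.1409e+00 -2.5000e-03  1.1489e+00] F [ 0.46  0.72 -2.09] M [-0.051 -0.042 -0.006] w 0.0358
travel total [0.02 0.02 0.27] dr total [-0.   -0.02 -0.01]
```

View pics/c6.png

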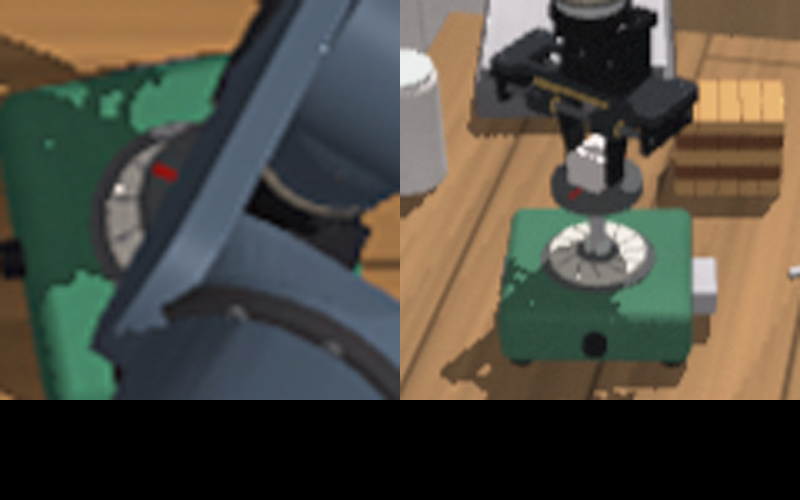

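View pics/w6.png

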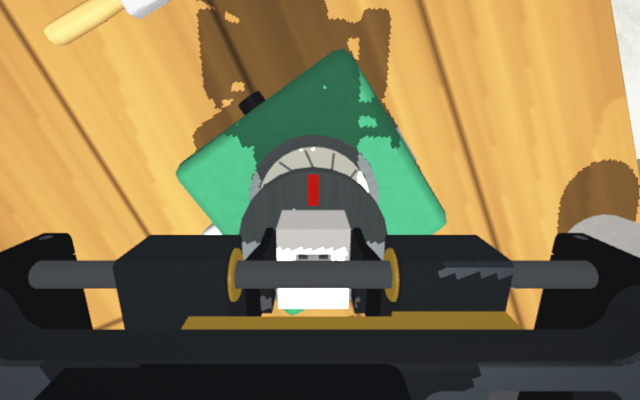

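Aligned by eye in both views. In the side crop the disc centre and pin are both at column ~597, and in the wrist view the disc and stone are both centred at ~313. Descending gently.

```bash
python3 -m pendant '[{"claw":30,"travel":[0.02,0.02,0.15],"dr":[0,0,0]},{"claw":30,"travel":[0,0,0.15],"dr":[0,0,0]},{"claw":30,"travel":[0,0,0.1],"dr":[0,0,0]},{"claw":30,"travel":[0,0,0.1],"dr":[0,0,0]},{"claw":30,"travel":[0,0,0],"dr":[0,0,0]}]'
python3 -c "
from h import *
go([.608,-.2478,.138],1.15)"
```

```text
clock: 13.2
eef_pos: [0.6089, -0.2476, 0.1522]
ee_rot: [3.141, -0.002, 1.149]
force: [-0.3, 1.0, -1.8]
width: 0.0363
clock 13.2 pos [ 0.6089 -0.2476  0.1522] rot [ 3.1407e+00 -2.4000e-03  1.1492e+00] F [-0.34  0.96 -1.85] M [ 0.    -0.064  0.024] w 0.0363
travel total [-0.01 -0.01  0.28] dr total [ 0.01 -0.02 -0.01]
```

```bash
python3 -m pendant '[{"claw":30,"travel":[-0.01,-0.01,0.1],"dr":[0,0,0]},{"claw":30,"travel":[0,0,0.06],"dr":[0,0,0]},{"claw":30,"travel":[0,0,0.06],"dr":[0,0,0]},{"claw":30,"travel":[0,0,0],"dr":[0,0,0]}]'
python3 -c "
from h import *
go([.608,-.2478,.132],1.15)"
```

```text
clock: 13.6
eef_pos: [0.6082, -0.2479, 0.1401]
ee_rot: [3.141, -0.002, 1.149]
force: [0.1, 0.6, -3.8]
width: 0.036
clock 13.6 pos [ 0.6082 -0.2479  0.1401] rot [ 3.1407e+00 -2.3000e-03  1.1492e+00] F [ 0.1   0.59 -3.81] M [ 0.012 -0.052 -0.004] w 0.036
travel total [ 0.   -0.01  0.16] dr total [ 0.01 -0.02 -0.01]
```

```bash
python3 -m pendant '[{"claw":30,"travel":[0,0,0.06],"dr":[0,0,0]},{"claw":30,"travel":[0,0,0.05],"dr":[0,0,0]},{"claw":30,"travel":[0,0,0.04],"dr":[0,0,0]},{"claw":30,"travel":[0,0,0],"dr":[0,0,0]}]'
python3 -c "
from h import *
go([.608,-.2478,.124],1.15)"
```

```text
clock: 14.0
eef_pos: [0.6085, -0.2481, 0.1324]
ee_rot: [3.14, -0.002, 1.149]
force: [0.1, -0.4, -3.6]
width: 0.0359
clock 14.0 pos [ 0.6085 -0.2481  0.1324] rot [ 3.1398e+00 -2.3000e-03  1.1492e+00] F [ 0.12 -0.37 -3.59] M [-0.027 -0.07  -0.024] w 0.0359
travel total [ 0.   -0.01  0.17] dr total [ 0.01 -0.02 -0.01]
```

```bash
python3 -m pendant '[{"claw":30,"travel":[0,0,0.05],"dr":[0,0,0]},{"claw":30,"travel":[0,0,0.04],"dr":[0,0,0]},{"claw":30,"travel":[0,0,0.03],"dr":[0,0,0]},{"claw":30,"travel":[0,0,0],"dr":[0,0,0]}]'
python3 -m pendant '[{"claw":30,"travel":[0,0,0.03],"dr":[0,0,0]},{"claw":30,"travel":[0,0,0.0],"dr":[0,0,0]}]'
python3 -c "
from h import *
go([.608,-.2478,.123],1.15)"
```

```text
clock: 14.4
eef_pos: [0.6086, -0.2481, 0.126]
ee_rot: [3.14, -0.002, 1.149]
force: [-0.8, -0.0, -3.1]
width: 0.0358
clock: 14.6
eef_pos: [0.6086, -0.2481, 0.1243]
ee_rot: [3.14, -0.002, 1.149]
force: [-0.7, 0.5, -2.1]
width: 0.0356
clock 14.6 pos [ 0.6086 -0.2481  0.1243] rot [ 3.1398e+00 -2.2000e-03  1.1492e+00] F [-0.69  0.52 -2.12] M [ 0.019 -0.05  -0.056] w 0.0356
travel total [ 0.   -0.01  0.03] dr total [ 0.01 -0.02 -0.01]
```

```bash
for i in 1; do python3 -m pendant '[{"claw":30,"travel":[0,0,0.03],"dr":[0,0,0]},{"claw":30,"travel":[0,0,0],"dr":[0,0,0]}]'; python3 -m pendant '[{"claw":30,"travel":[0,0,0.02],"dr":[0,0,0]}]'; python3 -m pendant '[{"claw":30,"travel":[0,0,0.02],"dr":[0,0,0]}]'; done
```

```text
clock: 14.8
eef_pos: [0.6087, -0.2482, 0.1231]
ee_rot: [3.139, -0.002, 1.149]
force: [-0.5, 0.2, -3.1]
width: 0.0359
clock: 14.9
eef_pos: [0.6088, -0.2483, 0.1228]
ee_rot: [3.139, -0.002, 1.149]
force: [-2.4, 0.5, 4.2]
width: 0.0358
clock: 15.0
eef_pos: [0.6088, -0.2482, 0.1227]
ee_rot: [3.139, -0.002, 1.149]
force: [-2.1, 1.2, 5.9]
width: 0.0357
```

Contact at z = 0.1228, with the runner resting on the shoulder at about 8 N. Now I'll turn it slowly under light pressure.

```bash
python3 -m pendant '[{"claw":30,"travel":[0,0,0.01],"dr":[0,0,-0.25]},{"claw":30,"travel":[0,0,0.01],"dr":[0,0,-0.25]}]'; python3 -m pendant '[{"claw":30,"travel":[0,0,0.01],"dr":[0,0,-0.25]},{"claw":30,"travel":[0,0,0.01],"dr":[0,0,-0.25]}]'; python3 -c "
from h import *
go([.608,-.2478,.123],1.35)"
```

```text
clock: 15.2
eef_pos: [0.6089, -0.248, 0.1228]
ee_rot: [3.138, -0.002, 1.221]
force: [-1.8, 1.6, 1.3]
width: 0.0363
clock: 15.4
eef_pos: [0.6088, -0.2476, 0.1226]
ee_rot: [3.138, -0.002, 1.294]
force: [-0.8, 1.4, 1.6]
width: 0.0357
clock 15.4 pos [ 0.6088 -0.2476  0.1226] rot [ 3.1379e+00 -2.3000e-03  1.2936e+00] F [-0.77  1.43  1.58] M [ 0.149  0.148 -0.012] w 0.0357
travel total [-0.01 -0.01 -0.01] dr total [ 0.03 -0.02 -0.4 ]
```

```bash
python3 -m pendant '[{"claw":30,"travel":[0,0,0.015],"dr":[0,0,-0.15]},{"claw":30,"travel":[0,0,0.015],"dr":[0,0,-0.1]}]'; python3 -m pendant '[{"claw":30,"travel":[0,0,0.015],"dr":[0,0,-0.1]},{"claw":30,"travel":[0,0,0.015],"dr":[0,0,-0.1]}]'; python3 -c "
from h import *
go([.608,-.2478,.123],1.35)"
```

```text
clock: 15.6
eef_pos: [0.6088, -0.2476, 0.1221]
ee_rot: [3.137, -0.002, 1.33]
force: [-1.8, 1.0, 4.6]
width: 0.0357
clock: 15.8
eef_pos: [0.6082, -0.2475, 0.1206]
ee_rot: [3.138, -0.002, 1.36]
force: [-1.2, 0.4, -2.4]
width: 0.036
clock 15.8 pos [ 0.6082 -0.2475  0.1206] rot [ 3.1384e+00 -1.7000e-03  1.3602e+00] F [-1.21  0.37 -2.44] M [ 0.006  0.206 -0.009] w 0.036
travel total [-0.01 -0.   -0.05] dr total [ 0.02 -0.01  0.07]
```

It has found the keyways at yaw ≈ 1.35: z is falling and the force has gone back to its carried weight. Lowering gently.

```bash
python3 -m pendant '[{"claw":30,"travel":[0,0,0.03],"dr":[0,0,0]},{"claw":30,"travel":[0,0,0.03],"dr":[0,0,0]}]'; python3 -m pendant '[{"claw":30,"travel":[0,0,0.03],"dr":[0,0,0]},{"claw":30,"travel":[0,0,0.03],"dr":[0,0,0]}]'; python3 -c "
from h import *
go([.608,-.2478,.111],1.35)"
```

```text
clock: 16.0
eef_pos: [0.6079, -0.2474, 0.116]
ee_rot: [3.139, -0.002, 1.36]
force: [-0.2, -0.6, -2.1]
width: 0.0355
clock: 16.2
eef_pos: [0.6079, -0.2473, 0.1115]
ee_rot: [3.14, -0.002, 1.36]
force: [-0.7, 0.2, -2.3]
width: 0.0362
clock 16.2 pos [ 0.6079 -0.2473  0.1115] rot [ 3.1398e+00 -2.4000e-03  1.3602e+00] F [-0.68  0.22 -2.31] M [-0.007  0.021 -0.028] w 0.0362
travel total [-0.01  0.    0.01] dr total [ 0.01 -0.02  0.07]
```

```bash
python3 -m pendant '[{"claw":30,"travel":[0,0,0.01],"dr":[0,0,0]}]'; python3 -m pendant '[{"claw":30,"travel":[0,0,0.01],"dr":[0,0,0]}]'; python3 -m pendant '[{"claw":30,"travel":[0,0,0.01],"dr":[0,0,0]}]'
```

```text
clock: 16.3
eef_pos: [0.6079, -0.2473, 0.1111]
ee_rot: [3.14, -0.003, 1.36]
force: [-2.2, 2.0, 4.0]
width: 0.0357
clock: 16.4
eef_pos: [0.608, -0.2473, 0.1111]
ee_rot: [3.14, -0.002, 1.36]
force: [-2.2, 1.3, 4.0]
width: 0.0358
clock: 16.5
eef_pos: [0.608, -0.2474, 0.1111]
ee_rot: [3.14, -0.002, 1.36]
force: [-1.6, 0.1, 2.4]
width: 0.0356
```

Seated at 0.1111, which is 11.7 mm below the shoulder contact. Releasing and retreating.

```bash
python3 -m pendant '[{"claw":37,"travel":[0,0,0],"dr":[0,0,0]},{"claw":45,"travel":[0,0,0],"dr":[0,0,0]},{"claw":60,"travel":[0,0,0],"dr":[0,0,0]},{"claw":60,"travel":[0,0,0],"dr":[0,0,0]},{"claw":60,"travel":[0,0,0],"dr":[0,0,0]}]';  python3 -m pendant '[{"claw":60,"travel":[0,0,-0.1],"dr":[0,0,0]},{"claw":60,"travel":[0,0,-0.2],"dr":[0,0,0]},{"claw":60,"travel":[0,0,-0.3],"dr":[0,0,0]},{"claw":60,"travel":[0,0,-0.4],"dr":[0,0,0]},{"claw":60,"travel":[0,0,-0.5],"dr":[0,0,0]},{"claw":60,"travel":[0,0,-0.5],"dr":[0,0,0]},{"claw":60,"travel":[0,0,-0.2],"dr":[0,0,0]},{"claw":60,"travel":[0,0,0],"dr":[0,0,0]},{"claw":60,"travel":[0,0,0],"dr":[0,0,0]}]'
python3 - <<'E'
from h import *
o,f=wshot('w7')
s=manip.grab_frame("side")
c=np.zeros((400,800,3),np.uint8)
c[:,400:]=cv2.resize(s[80:200,255:375],(400,400),interpolation=cv2.INTER_CUBIC)
c[:,:400]=cv2.resize(rect(f,o,.099,"w7r",(.608,-.249)),(400,400))
cv2.imwrite("pics/c7.png",c)
cv2.imwrite("pics/s7.png",s)
E
```

```text
clock: 17.0
eef_pos: [0.6102, -0.2485, 0.1118]
ee_rot: [3.134, -0.001, 1.36]
force: [-0.0, 0.2, -0.9]
width: 0.0574
clock: 17.9
eef_pos: [0.6103, -0.249, 0.2331]
ee_rot: [3.128, 0.002, 1.36]
force: [-1.0, 0.8, -0.4]
width: 0.0599
```

View pics/c7.png

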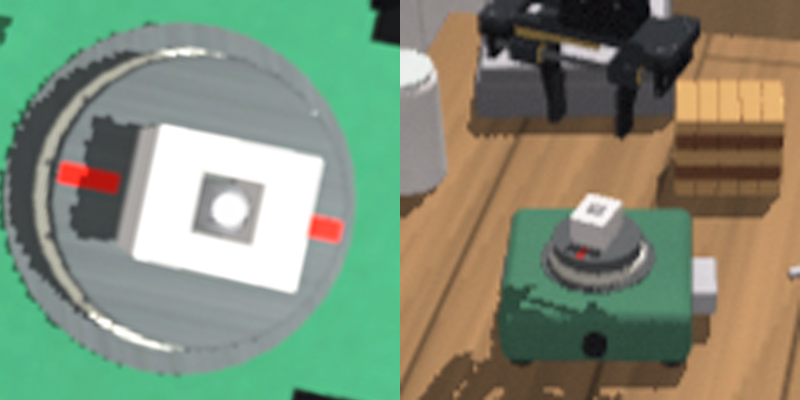

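View pics/s7.png

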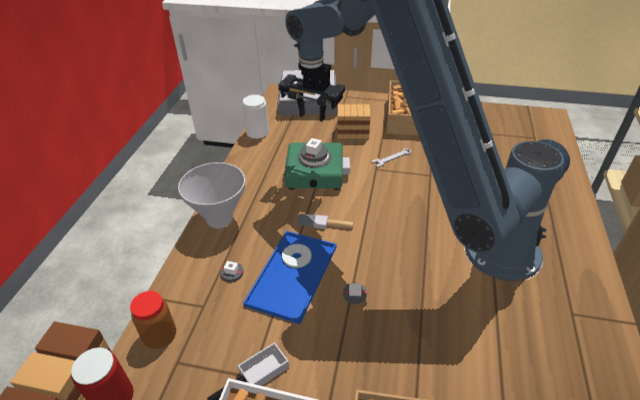

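The runner lies flat over the stone, with the pin tip flush in the block's hole at crop (230,208). The gripper is clear, and the spacer, brush, wrench and wafers are where they were.

```bash
python3 -c "
from workcell import manip
print(manip.close_job())"
```

```text
the job is handed in; nothing more can be done
None
```

The runner is refitted on the mill and the job is handed in, at about 18 s of the 56 s allowed. I took the 90 mm runner from the tray and threaded it over the pin until it rested on the shoulder. I then turned it anticlockwise about 0.2 rad under a light press of 4–9 N. The tabs found the keyways at a world yaw of about 1.35 rad, and I lowered it onto the seat, let go and lifted clear.

- **Seating:** it sank 11.7 mm from the shoulder contact, against 12 mm expected, with about 6 N of contact force at the seat.
- **Last pictures:** the runner lies flat and centred with the pin flush in its block. The gripper is clear and nothing else in view had moved. The arm hides part of the side view, and I took no last top picture.
- **Off plan:** on the carry the tool tilted about 4 degrees and dropped 3 cm, and it drifted sideways while turning. I corrected both before the descent, with no contact.

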